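# Closing up the casting bench: sweep the socket bank off

### The job

Close up the casting bench for the night. First take the sanding block that lies across the guard rails of the socket bank and lay it flat in the steel tool tray; then switch off the five ways that do not feed the battery charger, in one drag of a fingertip along the rocker row, without lifting off the bank until all five are off. The charger works through the night, so its own rocker must stay on the whole time, and the tub, the bottles and the plate stay where they stand.

Things in the scene. Friction and masses are not known exactly. Their poses are not given: they have to be found in the camera images.
- bank: Six-way socket bank, grey box 150 (x) x 440 (y) x 42 mm high, fixed. Origin under its centre at bench height, y along it towards way 1, x to its far side. Near half: a channel with six black rockers, pivots on x = -32.5, y = +150, +90, +30, -30, -90, -150 mm (way 1 to 6). Far half: at x = +42 mm, same y, one socket per way; only those of ways 1 and 6 hold something: charger and supply block.
- way1_pivot (a point): Pivot of way 1's rocker, fixed to the bank at its x = -32.5, y = +150 mm, on the deck (42 mm above the bench). Axes as the bank's. The channel round the rockers is 73 mm wide (bank x = -69 to +4 mm), open at both ends, between two aluminium guard rails 6 mm wide whose tops are 60 mm above the bench.
- way6_pivot (a point): Pivot of way 6's rocker, fixed to the bank at its x = -32.5, y = -150 mm, on the deck (42 mm above the bench). Axes as the bank's.
- way1 (a joint): Rocker of way 1, rad: -0.14 on, +0.14 off; it snaps over at 0, and about 3 N on the middle of a half turns it. 60 mm long across the bank, 30 mm each side of the pivot. Off: the near half (bank -x, with a white dash) is down, its ridge level 3 mm above the deck. On: the near half slopes up to 11 mm above the deck at its outer end. At the snap point that end is 7 mm above the deck.
- way2 (a joint): Rocker of way 2, as way 1: -0.14 on, +0.14 off. All rockers are rounded along the row like barrels (30 mm radius), so a fingertip sliding along the row rides up on each and presses it down: drawn along the near halves (about bank x = -51 mm) with its end 3.5 to 6 mm above the deck, it turns each off and passes over it.
- way3 (a joint): Rocker of way 3, as way 1: -0.14 on, +0.14 off.
- way4 (a joint): Rocker of way 4, as way 1: -0.14 on, +0.14 off.
- way5 (a joint): Rocker of way 5, as way 1: -0.14 on, +0.14 off.
- way6 (a joint): Rocker of way 6, as way 1: -0.14 on, +0.14 off.
- charger_mid (a point): Middle of the plug-in battery charger: dark flat body 100 (bank x) x 56 (bank y) x 38 mm with four cells lying in it, in the socket of way 1 or of way 6, fixed. This point is 68 mm to +x of the bank's centre line and 65 mm above the bench. The rocker at the same y is the charger's; it must stay on.
- supply_mid (a point): Middle of the small white supply block 42 x 42 x 47 mm in the socket at the other end of the bank, fixed. Nothing that matters hangs on it: its way is switched off with the rest.
- block: The sanding block's body, with its origin at the middle of its underside; see block_mid.
- block_mid (a point): Centre of the loose sanding block, wood with a dark abrasive underside, 120 (its x) x 40 (its y) x 24 mm (z up), about 0.11 kg. It lies across the two guard rails over the rockers, its underside 60 mm and its centre 72 mm above the bench; touching the rockers when taking it should be avoided.
- tray: Loose steel tool tray 120 (x) x 190 (y) x 28 mm high, walls and floor 4 mm, empty, about 0.6 kg. Origin under its centre at bench height, z up. It stands on the robot's side of the bank, to the left or right.
- tub: Bystander: clear tub 125 (x) x 165 (y) x 70 mm high, full of white castings, on the robot's side of the bank, opposite the tray. Origin under its centre.
- soap: Bystander: green bottle, 60 mm diameter, 185 mm high, between tray and tub. Origin under its centre.
- sprayer: Bystander: trigger spray bottle, 76 mm diameter, 243 mm high, its nozzle reaching 62 mm to its -x, off one end of the bank. Origin under its centre.
- plate: Bystander: white plate, 140 mm diameter, 18 mm high, off the other end of the bank. Origin under its centre.
Things that resemble listed ones, but are neither listed nor needed, are in the scene too. Of the things that look like the tray, the larger one is meant. What is shaped like the block but pink is not meant.

How it is judged:
On the way, in this order (a step that is already met when the one before it is completed fails the run):
1. the sanding block lies flat in the tray, let go (x of block_mid in the frame of tray between -0.045 and 0.045 m and y of block_mid in the frame of tray between -0.08 and 0.08 m and z of block_mid in the frame of tray below 0.021 m and angle between block_mid's own z axis and vertical below 0.15 rad and contact force between the fingers and block below 0.1 N and linear speed of block below 0.02 m/s), for 0.2 s.
2. the five ways that do not feed the charger are off (((y of charger_mid in the frame of bank above 0 m and value of joint each of way2, way3, way4, way5, way6 above 0.1 rad) or (y of charger_mid in the frame of bank below 0 m and value of joint each of way1, way2, way3, way4, way5 above 0.1 rad))), for 0.1 s.
At the end, for the whole second after the job is handed in: The sanding block lies flat (within 0.15 rad) on the floor of the tray, let go and at rest; the five rockers that do not belong to the charger's socket are off (joint above 0.1 rad) and the charger's own is on (joint below -0.1 rad) (all of step 1 and ((y of charger_mid in the frame of bank above 0 m and value of joint each of way2, way3, way4, way5, way6 above 0.1 rad and value of joint way1 below -0.1 rad) or (y of charger_mid in the frame of bank below 0 m and value of joint each of way1, way2, way3, way4, way5 above 0.1 rad and value of joint way6 below -0.1 rad))); the robot touches nothing.
It fails at once if the charger's own rocker is switched over, even for a moment ((y of charger_mid in the frame of bank above 0 m and value of joint way1 above 0 rad) or (y of charger_mid in the frame of bank below 0 m and value of joint way6 above 0 rad)).
It fails at once if the finger is lifted off the bank (grasp point more than 105 mm above the bench, over 60 mm above the deck) when some of the five are off but not yet all five ((y of charger_mid in the frame of bank above 0 m and value of joint any of way2, way3, way4, way5, way6 above 0.05 rad and value of joint any of way2, way3, way4, way5, way6 below 0.05 rad and z of the grasp point in the frame of bank above 0.105 m) or (y of charger_mid in the frame of bank below 0 m and value of joint any of way1, way2, way3, way4, way5 above 0.05 rad and value of joint any of way1, way2, way3, way4, way5 below 0.05 rad and z of the grasp point in the frame of bank above 0.105 m)).
It fails at once if the tub, the plate or one of the two bottles is shifted more than 25 mm or tipped (distance of any of tub, soap, sprayer, plate from where it was at the start of the episode above 0.025 m or angle between any of tub, soap, sprayer, plate's own z axis and vertical above 0.3 rad).
It also fails if it takes over 67 s, if anything falls off the work surface, if the arm or the gripper's body presses on something with over 40 N, if the wrist force passes 120 N, or if a joint passes its speed limit or range.

### The arm

A 6-joint arm with a two-finger parallel gripper is mounted at the origin on the work surface. World frame = base frame: x ahead of the robot, y to its left, z up, the work surface at z = 0. Lengths are in m, angles in rad, forces in N, time in s.
With the tool pointing down it reaches from about 0.2 to 0.875 m from the base axis. Payload 3.4 kg.
Tool frame: the origin (TCP) lies midway between the tips of the shut fingers; the grasp point (between the pads) lies 19 mm behind it; z points along the fingers, y is the direction in which the jaws open and shut (so a half turn about z gives the same grasp; the last joint's range is limited). The gripper opens to 94 mm and grips with 3 to 60 N. Pads are 16 mm wide; open, the fingers measure 119 mm over their backs; the gripper's body (75 mm by 177 mm) begins 78 mm behind the grasp point.
Start: joints at [-1.358, 0.276, 1.505, -0, 1.361, -0.121], TCP at [0.188, -0.543, 0.205] pointing down, gripper open.
Joint ranges: [-2.89, 2.89], [-0.75, 2.08], [0.22, 2.7], [-1.18, 4.32], [0.11, 2.71], [-2.7, 2.7]. Speed limits (rad/s): [2.57, 2.57, 3.14, 3.14, 3.14, 3.14].

### API

Orientations are given as a rotation vector (axis times angle).
In Python, from station import state, snapshot, sign_off gives the robot as it stands.
- The arm moves only by the shell command python3 -m handwheel 'ROWS' [FORCE]. ROWS is JSON, a list of rows, each an object with "translation": the shift along the tool's x, y, z in m, a list of three; "turn": the turn, a rotation vector about the tool's x, y, z in degrees, a list of three; "fingers": the gripper command: -1 is shut, 1 is fully open, values between are in proportion. A call has 1 to 20 rows; each row shifts and turns the commanded pose from where the row before left it, along the tool's axes as they then stand; what a row does not reach is not made up. A row lasts 1/10 s, in which the tool goes at most 50 mm and 8.59 degrees, less where a joint would pass 70% of its speed; a pose out of reach is approached as far as the arm can. A call with a gripper value outside its range is refused whole. The fingers move at their own pace and stop on an object; FORCE is the grip in N (left out, the last holds). Time passes only in rows, so rows that do not move let the fingers close. It gives the time, the measured TCP pose, the force and the opening at its end, in the units of the state.
- state(): the state, without advancing time (a new reading comes with each control period).
- snapshot(name): name is "scene" or "top"; returns a dict with "color" (480x640x3 uint8, red, green, blue), "range_z" (480x640 float32, m along the optical axis (not along the pixel's ray), 0 where there is no reading), "fx", "fy", "cx", "cy" (pixels), "distortion" ([k1, k2, p1, p2, k3] as OpenCV has them; the pictures are not rectified), "camera_from_world" (4x4, takes a point from world to camera coordinates). Camera axes: x right, y up, looking along -z (the intrinsics and any distortion apply to the point x, -y, -z); pixel columns grow to the right and rows downward; lengths in m; the calibration is good to about 2 mm. A picture is of the moment at which its call begins.
- sign_off(): hands the job in, once; it reports no verdict.
The state is a dict: "clock": time; "joint_pos": joint angles; "joint_velocities": joint speeds; "joint_torque": joint torques, N m; "position": TCP position; "tcp_rot": TCP orientation; "ft_force": force on the tool from outside, world axes, zero at the start; "wrist_torque": the same for the moment, N m; "gripper_width": opening from 0.0 (shut) to 1.0 (fully open).
Only numpy, scipy, OpenCV 4.12 (cv2) and the standard library are available. Lean on these libraries where they do the work, as an engineer would, in place of code of your own. Each camera call takes 0.05 s, during which the arm holds its last target.

## Working session

There is one attempt and no reset: what is moved stays moved. The work goes in short steps, Python scripts to look and compute and a shell command to move; the robot and the scene stay as the last step left them, time stands still between calls to the robot, and variables do not carry over. Pictures are saved under pics/ and viewed, and the job is handed in when it is done.

```bash
mkdir -p pics; ls; python3 - <<'E'
from station import state,snapshot
import cv2,numpy as np
print(state())
for n in("scene","top"):
    s=snapshot(n); cv2.imwrite(f"pics/{n}0.png",s["color"][:,:,::-1])
    np.savez(f"pics/{n}0.npz",**{k:np.array(v) for k,v in s.items()})
    print(n,{k:np.round(np.array(s[k]),4).tolist() for k in s if k not in("color","range_z")})
E
```

```text
pics
{'clock': 0.0, 'joint_pos': array([-1.35797526e+00,  2.76606073e-01,  1.50612026e+00, -1.10185562e-05,
        1.36064990e+00, -1.21009932e-01]), 'joint_velocities': array([ 0.00144779, -0.000143  ,  0.00016469, -0.0002594 , -0.00105981,
        0.00019735]), 'joint_torque': array([-2.63164824e-03, -4.04592025e+01, -2.37229443e+01,  7.00720260e-02,
        3.46151995e-02, -1.36973995e-04]), 'position': array([ 0.18827597, -0.54272075,  0.20460353]), 'tcp_rot': array([-3.09617349e+00, -5.21656593e-01,  1.45389495e-04]), 'ft_force': array([-0.05558429,  0.34314543,  0.29829413]), 'wrist_torque': array([ 0.00111959, -0.00398082,  0.01415892]), 'gripper_width': 1.0032352665663582}
scene {'fx': 566.7459, 'fy': 566.7459, 'cx': 322.8399, 'cy': 234.3981, 'distortion': [-0.1497, 0.0, 0.0, 0.0, 0.0], 'camera_from_world': [[0.0765, 0.9971, -0.0001, -0.0543], [-0.6669, 0.0513, 0.7434, 0.3097], [0.7412, -0.0568, 0.6689, -1.6643], [0.0, 0.0, 0.0, 1.0]]}
top {'fx': 478.1073, 'fy': 478.1073, 'cx': 319.0784, 'cy': 246.5199, 'distortion': [-0.0277, 0.0, 0.0, 0.0, 0.0], 'camera_from_world': [[0.0283, -0.9995, -0.0123, 0.0152], [0.9962, 0.0272, 0.0825, -0.5681], [-0.0822, -0.0145, 0.9965, -1.167], [0.0, 0.0, 0.0, 1.0]]}
```

View pics/scene0.png

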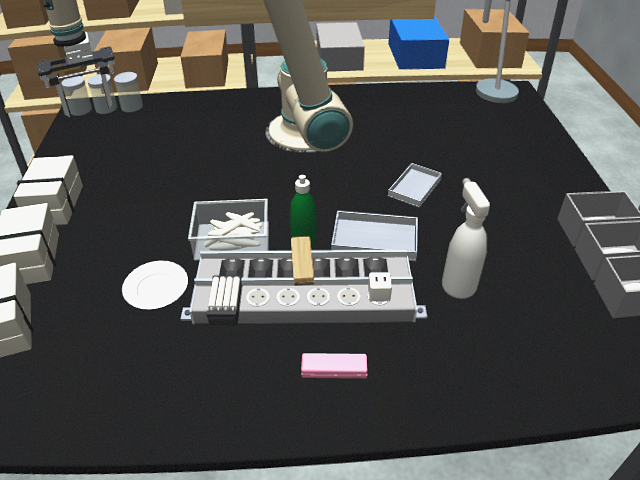

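View pics/top0.png

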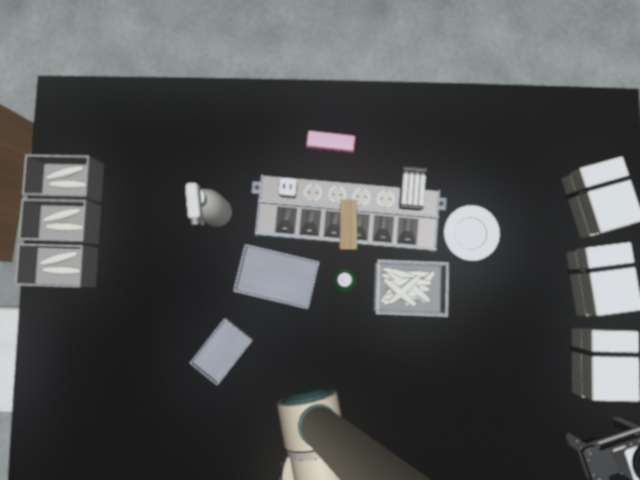

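The charger is at the right end of the top view (bank −y, way 6), with the block across the rails at top pixels ~(348,224). The tray is at ~(277,276) and the soap at ~(344,280). Now to measure these.

```bash
cat > h.py <<'E'
import numpy as np,cv2
def load(f): return dict(np.load(f))
def ray(s,u,v):
    K=np.array([[s["fx"],0,s["cx"]],[0,s["fy"],s["cy"]],[0,0,1]],float)
    p=cv2.undistortPoints(np.array([[[u,v]]],float),K,s["distortion"].astype(float))[0,0]
    R=s["camera_from_world"][:3,:3];t=s["camera_from_world"][:3,3]
    return -R.T@t, R.T@np.array([p[0],-p[1],-1.0])
def atz(s,u,v,z):
    o,d=ray(s,u,v); return o+d*(z-o[2])/d[2]
def dep(s,u,v):
    o,d=ray(s,u,v); return o+d*s["range_z"][int(round(v)),int(round(u))]
def tri(s1,p1,s2,p2):
    o1,d1=ray(s1,*p1);o2,d2=ray(s2,*p2)
    A=np.stack([d1,-d2],1);t=np.linalg.lstsq(A,o2-o1,rcond=None)[0]
    a=o1+t[0]*d1;b=o2+t[1]*d2
    return (a+b)/2,np.linalg.norm(a-b)
E
python3 - <<'E'
from h import *
for n,(x0,x1,y0,y1),o in(("top",(225,455,155,325),"a"),("scene",(170,500,160,330),"a")):
    s=load(f"pics/{n}0.npz");f=800/(x1-x0)
    im=cv2.resize(s["color"][y0:y1,x0:x1,::-1],None,fx=f,fy=f,interpolation=cv2.INTER_CUBIC)
    for x in range((x0//20+1)*20,x1,20): cv2.putText(im,str(x),(int((x-x0)*f),10),0,.35,(0,255,255),1);cv2.line(im,(int((x-x0)*f),12),(int((x-x0)*f),18),(0,255,255),1)
    for y in range((y0//20+1)*20,y1,20): cv2.putText(im,str(y),(0,int((y-y0)*f)),0,.35,(0,255,255),1);cv2.line(im,(25,int((y-y0)*f)),(32,int((y-y0)*f)),(0,255,255),1)
    cv2.imwrite(f"pics/{n}_crop.png",im);print(n,f,im.shape)
E
```

```text
top 3.4782608695652173 (591, 800, 3)
scene 2.4242424242424243 (412, 800, 3)
```

View pics/top_crop.png

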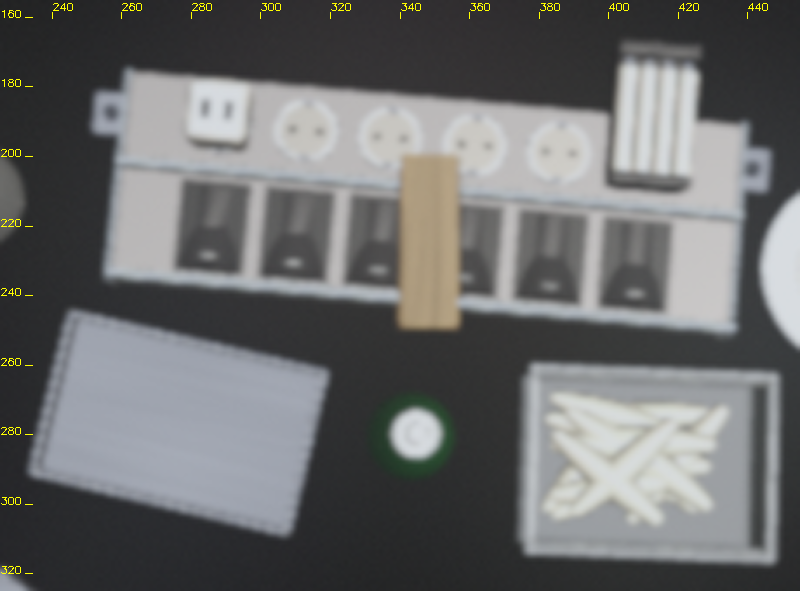

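View pics/scene_crop.png

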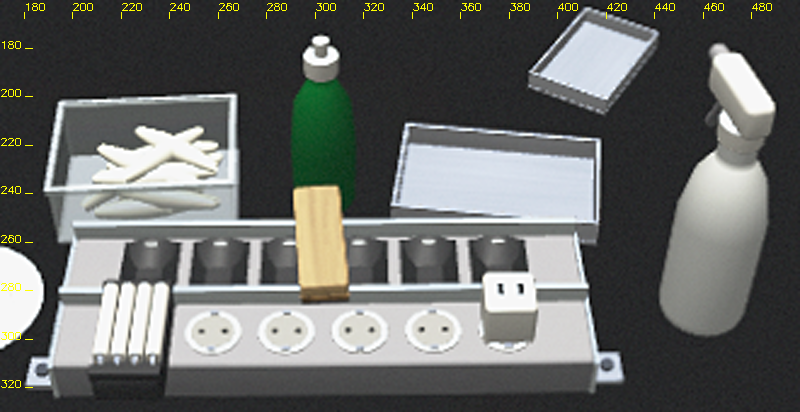

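```bash
python3 - <<'E'
from h import *
T=load("pics/top0.npz");S=load("pics/scene0.npz")
t=lambda x,y:(x/3.4783+225-.36,y/3.4783+155-.36)
c=lambda x,y:(x/2.4242+170-.3,y/2.4242+160-.3)
def show(n,a,b):
    p,e=tri(T,t(*a),S,c(*b));print(n,p.round(4),"gap",round(e,4),"depT",dep(T,*t(*a)).round(3));return p
for n,a,b in[("blk near+y",(398,329),(341,187)),("blk near-y",(460,329),(293,187)),("blk far+y",(400,155),(348,281)),("blk far-y",(459,155),(301,290)),
 ("near rail +y",(104,278),(585,221)),("near rail -y",(736,330),(76,222)),("mid rail +y",(117,161),(590,286)),("mid rail -y",(743,215),(60,290)),
 ("tray near+y",(30,476),(600,140)),("tray near-y",(291,536),(405,125)),("tray far+y",(70,311),(596,224)),("tray far-y",(329,373),(391,207)),("soap cap",(416,434),(320,42)),
 ("supply top +y near",(191,81),(534,272)),("tub +y near",(530,552),(236,97))]: show(n,a,b)
print("rockers dash z~.05")
for q in[(208,255),(293,262),(378,269),(550,286),(635,293)]: print(atz(T,*t(*q),.05).round(4))
print("block ctr atz .084",np.mean([atz(T,*t(*q),.084) for q in[(398,329),(460,329),(400,155),(459,155)]],0).round(4), "tray ctr",np.mean([atz(T,*t(*q),.028) for q in[(30,476),(291,536),(70,311),(329,373)]],0).round(4))
print("soap base axis",atz(T,*t(416,434),.185).round(4))
for u,v in[(192,185),(192,205),(215,207),(228,215),(222,222),(470,232)]: print("dep",(u,v),dep(T,u,v).round(3))
for u,v in[(463,240),(465,285),(475,200),(478,195)]: print("scene dep",(u,v),dep(S,u,v).round(3))
# block top points via depth
D=np.array([dep(T,u,v) for u in range(343,355) for v in range(203,246)]);print("block top depth",np.median(D,0).round(4))
E
```

```text
blk near+y [ 0.5579 -0.0161  0.0781] gap 0.0027 depT [ 0.564 -0.02   0.002]
blk near-y [ 0.5588 -0.058   0.0818] gap 0.003 depT [ 0.565 -0.065  0.002]
blk far+y [ 0.677  -0.016   0.0836] gap 0.0005 depT [ 0.685 -0.017  0.043]
blk far-y [ 0.6791 -0.0554  0.0784] gap 0.0021 depT [ 0.686 -0.059  0.042]
near rail +y [0.5907 0.1931 0.0524] gap 0.0086 depT [ 0.596  0.197 -0.002]
near rail -y [ 0.5649 -0.2498  0.0597] gap 0.0045 depT [ 0.57  -0.265  0.005]
mid rail +y [0.6728 0.1838 0.0567] gap 0.0032 depT [0.682 0.19  0.002]
mid rail -y [ 0.6456 -0.2556  0.0586] gap 0.002 depT [ 0.655 -0.271 -0.003]
tray near+y [0.45   0.2415 0.024 ] gap 0.0023 depT [0.47  0.014 1.21 ]
tray near-y [0.4131 0.0545 0.024 ] gap 0.0028 depT [ 0.412  0.054 -0.001]
tray far+y [0.5683 0.2155 0.0262] gap 0.0014 depT [0.569 0.216 0.025]
tray far-y [0.5293 0.0307 0.0242] gap 0.0025 depT [0.53  0.03  0.017]
soap cap [ 0.4852 -0.0272  0.1817] gap 0.0003 depT [ 0.485 -0.027  0.186]
supply top +y near [0.7161 0.1255 0.1226] gap 0.0002 depT [0.723 0.129 0.09 ]
tub +y near [ 0.4089 -0.1091  0.066 ] gap 0.005 depT [ 0.409 -0.111  0.068]
rockers dash z~.05
[0.6086 0.1165 0.05  ]
[0.6052 0.0566 0.05  ]
[ 0.6019 -0.0032  0.05  ]
[ 0.5932 -0.1239  0.05  ]
[ 0.5898 -0.1834  0.05  ]
block ctr atz .084 [ 0.6177 -0.0371  0.084 ] tray ctr [0.4901 0.1345 0.028 ]
soap base axis [ 0.4851 -0.0272  0.185 ]
dep (192, 185) [0.669 0.293 0.245]
dep (192, 205) [0.628 0.291 0.243]
dep (215, 207) [0.64  0.266 0.149]
dep (228, 215) [0.638 0.258 0.043]
dep (222, 222) [0.621 0.273 0.039]
dep (470, 232) [ 0.616 -0.35   0.005]
scene dep (463, 240) [0.668 0.275 0.149]
scene dep (465, 285) [0.686 0.293 0.04 ]
scene dep (475, 200) [0.654 0.287 0.236]
scene dep (478, 195) [0.651 0.292 0.245]
block top depth [ 0.6181 -0.0381  0.0837]
```

```bash
python3 - <<'E'
from h import *
from scipy.spatial.transform import Rotation as R
T=load("pics/top0.npz");S=load("pics/scene0.npz")
t=lambda x,y:(x/3.4783+225-.36,y/3.4783+155-.36)
so=np.array([atz(T,*t(*q),.042)[:2] for q in[(305,131),(391,136),(475,145),(558,152)]]);print("sockets",so.round(4))
yaws=lambda d:-np.arctan2(d[0],d[1])
nr=[atz(T,*t(*q),.06)[:2] for q in[(104,278),(736,331)]];mr=[atz(T,*t(*q),.06)[:2] for q in[(117,161),(743,215)]]
print("rails",np.round(nr,4),np.round(mr,4),yaws(nr[0]-nr[1]),yaws(mr[0]-mr[1]),"sock yaw",yaws(so[0]-so[-1]))
yw=-0.061;X=np.array([np.cos(yw),np.sin(yw)]);Y=np.array([-X[1],X[0]])
c1=so.mean(0)-.042*X;print("ctr from sockets",c1)
print("near-rail bankx",[((p-c1)@X).round(4) for p in nr],"mid rail",[((p-c1)@X).round(4) for p in mr],"y",[((p-c1)@Y).round(4) for p in nr])
d=np.array([atz(T,*t(*q),.05)[:2] for q in[(208,255),(293,262),(378,269),(550,286),(635,293)]])
print("dash bank xy",[(((p-c1)@X).round(4),((p-c1)@Y).round(4)) for p in d])
# block
hsv=cv2.cvtColor(T["color"],cv2.COLOR_RGB2HSV);m=((hsv[...,1]>70)&(hsv[...,0]>8)&(hsv[...,0]<28)).astype(np.uint8)
m[:, :335]=0;m[:,365:]=0;m[:190]=0;m[255:]=0
v,u=np.nonzero(m);P=np.array([atz(T,a,b,.084)[:2] for a,b in zip(u,v)]);print("block",len(P),P.mean(0).round(4),cv2.minAreaRect((P*1000).astype(np.float32)))
v,u=np.nonzero((T["range_z"]>0));
Q=np.array([dep(T,a,b) for a in range(180,240) for b in range(175,235)]);
for z0,z1 in((.03,.14),(.14,.17),(.17,.2),(.2,.23),(.23,.26)):
    k=(Q[:,2]>z0)&(Q[:,2]<z1)&(Q[:,1]>.23); 
    if k.any():print("sprayer",z0,z1,k.sum(),Q[k].min(0).round(3),Q[k].max(0).round(3))
print(R.from_rotvec([-3.09617349e+00, -5.21656593e-01,1.4e-4]).as_matrix().round(4))
E
```

```text
sockets [[ 0.7002  0.0512]
 [ 0.6982 -0.0101]
 [ 0.6933 -0.0699]
 [ 0.6898 -0.1289]]
rails [[ 0.5893  0.1876]
 [ 0.5643 -0.252 ]] [[ 0.672   0.1818]
 [ 0.6455 -0.2562]] -0.056890672807015104 -0.06045174233328495 sock yaw -0.05764746012549214
ctr from sockets [ 0.65343035 -0.03686295]
near-rail bankx [np.float64(-0.0777), np.float64(-0.0759)] mid rail [np.float64(0.0052), np.float64(0.0054)] y [np.float64(0.2202), np.float64(-0.2202)]
dash bank xy [(np.float64(-0.0541), np.float64(0.1503)), (np.float64(-0.0538), np.float64(0.0903)), (np.float64(-0.0535), np.float64(0.0305)), (np.float64(-0.0549), np.float64(-0.0905)), (np.float64(-0.0545), np.float64(-0.1502))]
block 93 [ 0.5767 -0.0308] ((601.2890014648438, -36.241092681884766), (85.8004379272461, 40.150394439697266), 1.2534500360488892)
sprayer 0.03 0.14 460 [0.613 0.256 0.03 ] [0.687 0.312 0.14 ]
sprayer 0.14 0.17 268 [0.62  0.263 0.14 ] [0.681 0.298 0.17 ]
sprayer 0.17 0.2 75 [0.598 0.275 0.17 ] [0.665 0.29  0.199]
sprayer 0.2 0.23 113 [0.591 0.275 0.2  ] [0.673 0.286 0.23 ]
sprayer 0.23 0.26 505 [0.589 0.276 0.23 ] [0.675 0.307 0.246]
[[ 9.448e-01  3.277e-01 -4.000e-04]
 [ 3.277e-01 -9.448e-01  1.700e-03]
 [ 2.000e-04 -1.800e-03 -1.000e+00]]
```

```bash
python3 -m handwheel '[{"translation":[0,0,0],"turn":[0,0,6],"fingers":1},{"translation":[0,0,0],"turn":[0,0,6],"fingers":1},{"translation":[0,0,0],"turn":[0,0,6.1],"fingers":1},{"translation":[0.04,0,0],"turn":[0,0,0],"fingers":1},{"translation":[0.04,0,0],"turn":[0,0,0],"fingers":1},{"translation":[0.04,0,0],"turn":[0,0,0],"fingers":1},{"translation":[0.04,0,0],"turn":[0,0,0],"fingers":1},{"translation":[0.04,-0.02,0],"turn":[0,0,0],"fingers":1},{"translation":[0.04,-0.02,0],"turn":[0,0,0],"fingers":1},{"translation":[0.04,-0.02,0],"turn":[0,0,0],"fingers":1},{"translation":[0.04,-0.02,0],"turn":[0,0,0],"fingers":1},{"translation":[0.03,-0.03,0],"turn":[0,0,0],"fingers":1},{"translation":[0.03,-0.03,0],"turn":[0,0,0],"fingers":1},{"translation":[0.03,-0.03,0],"turn":[0,0,0],"fingers":1},{"translation":[0.02,-0.04,0],"turn":[0,0,0],"fingers":1},{"translation":[0,-0.04,0],"turn":[0,0,0],"fingers":1},{"translation":[0,-0.04,0],"turn":[0,0,0],"fingers":1},{"translation":[0,-0.04,0],"turn":[0,0,0],"fingers":1},{"translation":[0,-0.04,0],"turn":[0,0,0],"fingers":1},{"translation":[0,0,0],"turn":[0,0,0],"fingers":1}]' 20
```

```text
clock: 2.1
position: [0.611, -0.1603, 0.2054]
tcp_rot: [-3.138, -0.036, 0.002]
ft_force: [0.4, 0.1, 0.3]
gripper_width: 0.997
```

```bash
python3 -m handwheel '[{"translation":[0.005,-0.041,0],"turn":[0,0,0],"fingers":1},{"translation":[0.005,-0.041,0],"turn":[0,0,0],"fingers":1},{"translation":[0,-0.041,0],"turn":[0,0,0],"fingers":1},{"translation":[0,0,0.03],"turn":[0,0,0],"fingers":1},{"translation":[0,0,0.03],"turn":[0,0,0],"fingers":1},{"translation":[0,0,0.02],"turn":[0,0,0],"fingers":1},{"translation":[0,0,0.01],"turn":[0,0,0],"fingers":1},{"translation":[0,0,0],"turn":[0,0,0],"fingers":1},{"translation":[0,0,0],"turn":[0,0,0],"fingers":1}]' 20
python3 - <<'E'
from station import state,snapshot
import cv2,numpy as np
s=snapshot("scene"); im=s["color"][160:340,150:470,::-1]; cv2.imwrite("pics/s1.png",cv2.resize(im,None,fx=2.5,fy=2.5,interpolation=2))
E
```

```text
clock: 3.0
position: [0.6202, -0.0431, 0.1161]
tcp_rot: [3.141, 0.027, 0.002]
ft_force: [0.1, 0.2, 0.1]
gripper_width: 1.002
```

View pics/s1.png

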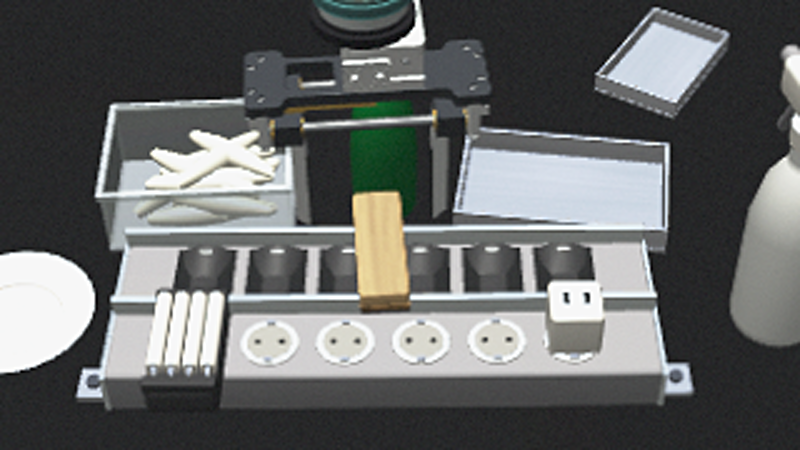

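The gripper straddles the block at picture ~(380,250). The soap is further back and clear. I'll correct 6 mm in y and descend.

```bash
python3 -m handwheel '[{"translation":[-0.002,-0.006,0.01],"turn":[0,0,0],"fingers":1},{"translation":[0,0,0.015],"turn":[0,0,0],"fingers":1},{"translation":[0,0,0.015],"turn":[0,0,0],"fingers":1},{"translation":[0,0,0.008],"turn":[0,0,0],"fingers":1},{"translation":[0,0,0.005],"turn":[0,0,0],"fingers":1},{"translation":[0,0,0],"turn":[0,0,0],"fingers":1},{"translation":[0,0,0],"turn":[0,0,0],"fingers":1}]' 20
```

```text
clock: 3.75
position: [0.6178, -0.0365, 0.0629]
tcp_rot: [3.141, 0.028, 0.002]
ft_force: [-0.7, -1.2, -0.0]
gripper_width: 1.001
```

```bash
python3 -m handwheel '[{"translation":[0,0,0],"turn":[0,0,0],"fingers":0},{"translation":[0,0,0],"turn":[0,0,0],"fingers":-1},{"translation":[0,0,0],"turn":[0,0,0],"fingers":-1},{"translation":[0,0,0],"turn":[0,0,0],"fingers":-1},{"translation":[0,0,0],"turn":[0,0,0],"fingers":-1},{"translation":[0,0,0],"turn":[0,0,0],"fingers":-1},{"translation":[0,0,0],"turn":[0,0,0],"fingers":-1},{"translation":[0,0,0],"turn":[0,0,0],"fingers":-1},{"translation":[0,0,0],"turn":[0,0,0],"fingers":-1},{"translation":[0,0,0],"turn":[0,0,0],"fingers":-1}]' 20
```

```text
clock: 4.75
position: [0.6174, -0.0366, 0.0625]
tcp_rot: [3.141, 0.028, -0.0]
ft_force: [0.3, -0.2, -1.1]
gripper_width: 0.425
```

```bash
python3 -m handwheel '[{"translation":[0,0,-0.01],"turn":[0,0,0],"fingers":-1},{"translation":[0,0,-0.02],"turn":[0,0,0],"fingers":-1},{"translation":[0,0,-0.03],"turn":[0,0,0],"fingers":-1},{"translation":[0,0,-0.03],"turn":[0,0,0],"fingers":-1},{"translation":[0,0,-0.01],"turn":[0,0,0],"fingers":-1},{"translation":[0,-0.02,0],"turn":[0,0,0],"fingers":-1},{"translation":[0,-0.03,0],"turn":[0,0,0],"fingers":-1},{"translation":[0,-0.03,0],"turn":[0,0,0],"fingers":-1},{"translation":[0,-0.03,0],"turn":[0,0,0],"fingers":-1},{"translation":[0,-0.03,0],"turn":[0,0,0],"fingers":-1},{"translation":[0,-0.03,0],"turn":[0,0,0],"fingers":-1},{"translation":[-0.03,0,0],"turn":[0,0,0],"fingers":-1},{"translation":[-0.03,0,0],"turn":[0,0,0],"fingers":-1},{"translation":[-0.03,0,0],"turn":[0,0,0],"fingers":-1},{"translation":[0,0,0],"turn":[0,0,0],"fingers":-1},{"translation":[0,0,0],"turn":[0,0,0],"fingers":-1}]' 20
```

```text
clock: 6.35
position: [0.524, 0.1319, 0.1624]
tcp_rot: [3.141, 0.029, 0.001]
ft_force: [0.3, -0.2, -0.7]
gripper_width: 0.424
```

```bash
python3 -m handwheel '[{"translation":[0,0,0],"turn":[0,0,-6],"fingers":-1},{"translation":[0,0,0],"turn":[0,0,-8],"fingers":-1},{"translation":[0,0,0],"turn":[0,0,-8],"fingers":-1},{"translation":[0,0,0],"turn":[0,0,-8],"fingers":-1},{"translation":[0,0,0],"turn":[0,0,-8],"fingers":-1},{"translation":[0,0,0],"turn":[0,0,-8],"fingers":-1},{"translation":[0,0,0],"turn":[0,0,-8],"fingers":-1},{"translation":[0,0,0],"turn":[0,0,-8],"fingers":-1},{"translation":[0,0,0],"turn":[0,0,-8],"fingers":-1},{"translation":[0,0,0],"turn":[0,0,-7.5],"fingers":-1},{"translation":[0,0,0],"turn":[0,0,0],"fingers":-1},{"translation":[0,0,0],"turn":[0,0,0],"fingers":-1}]' 20
python3 - <<'E'
from station import state,snapshot
import cv2,numpy as np
from scipy.spatial.transform import Rotation as R
q=state();m=R.from_rotvec(q["tcp_rot"]).as_matrix();print(m.round(3),q["position"])
d=np.array([.4901,.1345,.0085])-q["position"];print("tool shift",(m.T@d).round(4),"yaw",np.degrees(np.arctan2(m[1,0],m[0,0])))
s=snapshot("scene"); im=s["color"][130:330,180:500,::-1]; cv2.imwrite("pics/s2.png",cv2.resize(im,None,fx=2.5,fy=2.5,interpolation=2))
E
```

```text
clock: 7.55
position: [0.5252, 0.1317, 0.1622]
tcp_rot: [2.435, 1.984, 0.0]
ft_force: [-0.5, -0.4, -0.9]
gripper_width: 0.424
[[ 0.202  0.979  0.   ]
 [ 0.979 -0.202 -0.   ]
 [-0.     0.    -1.   ]] [0.5252355  0.13170458 0.16218106]
tool shift [-0.0043 -0.035   0.1537] yaw 78.34887805312884
```

View pics/s2.png

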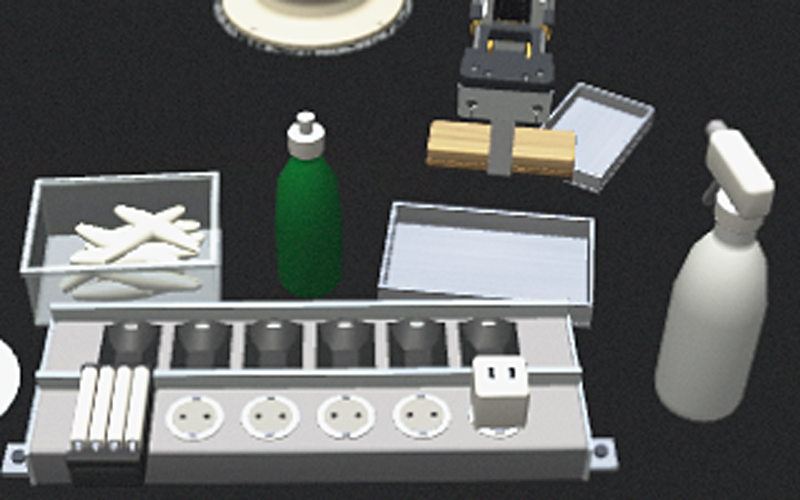

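Block is held level and parallel to the tray. All rockers are still on. Moving over the tray and lowering.

```bash
python3 -m handwheel '[{"translation":[-0.004,-0.02,0],"turn":[0,0,0],"fingers":-1},{"translation":[0,-0.015,0],"turn":[0,0,0],"fingers":-1},{"translation":[0,0,0.03],"turn":[0,0,0],"fingers":-1},{"translation":[0,0,0.03],"turn":[0,0,0],"fingers":-1},{"translation":[0,0,0.03],"turn":[0,0,0],"fingers":-1},{"translation":[0,0,0.03],"turn":[0,0,0],"fingers":-1},{"translation":[0,0,0.01],"turn":[0,0,0],"fingers":-1},{"translation":[0,0,0.01],"turn":[0,0,0],"fingers":-1},{"translation":[0,0,0.006],"turn":[0,0,0],"fingers":-1},{"translation":[0,0,0.004],"turn":[0,0,0],"fingers":-1},{"translation":[0,0,0.003],"turn":[0,0,0],"fingers":-1},{"translation":[0,0,0],"turn":[0,0,0],"fingers":-1},{"translation":[0,0,0],"turn":[0,0,0],"fingers":-1}]' 20
```

```text
clock: 8.9
position: [0.4897, 0.1349, 0.0099]
tcp_rot: [2.432, 1.988, 0.001]
ft_force: [-0.3, -0.7, -0.6]
gripper_width: 0.426
```

```bash
python3 -m handwheel '[{"translation":[0,0,0.001],"turn":[0,0,0],"fingers":-1},{"translation":[0,0,0.001],"turn":[0,0,0],"fingers":-1},{"translation":[0,0,0.001],"turn":[0,0,0],"fingers":-1},{"translation":[0,0,0],"turn":[0,0,0],"fingers":-1},{"translation":[0,0,0],"turn":[0,0,0],"fingers":-1}]' 20
```

```text
clock: 9.4
position: [0.4893, 0.1349, 0.0064]
tcp_rot: [2.432, 1.988, -0.0]
ft_force: [0.4, 0.2, -0.5]
gripper_width: 0.422
```

```bash
python3 -m handwheel '[{"translation":[0,0,0],"turn":[0,0,0],"fingers":0},{"translation":[0,0,0],"turn":[0,0,0],"fingers":0.2},{"translation":[0,0,0],"turn":[0,0,0],"fingers":0.3},{"translation":[0,0,0],"turn":[0,0,0],"fingers":0.3},{"translation":[0,0,0],"turn":[0,0,0],"fingers":0.3},{"translation":[0,0,-0.02],"turn":[0,0,0],"fingers":0.3},{"translation":[0,0,-0.03],"turn":[0,0,0],"fingers":0.3},{"translation":[0,0,-0.04],"turn":[0,0,0],"fingers":0.3},{"translation":[0,0,-0.04],"turn":[0,0,0],"fingers":0.3},{"translation":[0,0,-0.03],"turn":[0,0,0],"fingers":0.3},{"translation":[0,0,0],"turn":[0,0,0],"fingers":-1},{"translation":[0,0,0],"turn":[0,0,0],"fingers":-1},{"translation":[0,0,0],"turn":[0,0,0],"fingers":-1}]' 20
python3 - <<'E'
from station import state,snapshot
import cv2,numpy as np
s=snapshot("scene"); im=s["color"][130:330,180:500,::-1]; cv2.imwrite("pics/s3.png",cv2.resize(im,None,fx=2.5,fy=2.5,interpolation=2))
s=snapshot("top"); im=s["color"][155:325,225:455,::-1]; cv2.imwrite("pics/t3.png",cv2.resize(im,None,fx=3.4,fy=3.4,interpolation=2))
E
```

```text
clock: 10.7
position: [0.488, 0.1347, 0.1649]
tcp_rot: [-2.431, -1.987, 0.004]
ft_force: [0.5, 0.8, 0.2]
gripper_width: 0.43
```

View pics/s3.png

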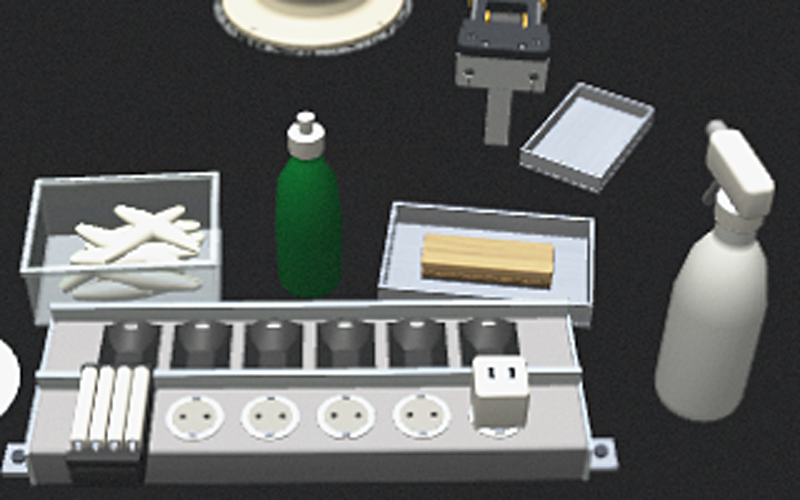

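View pics/t3.png

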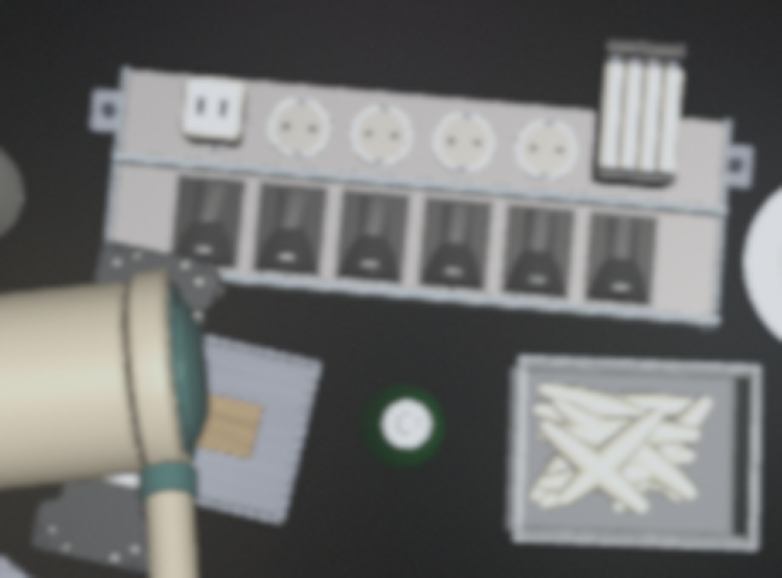

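The block lies flat in the tray, near its centre. Next I turn the shut fingers so the jaws lie along the row and go to the way 1 end.

```bash
python3 -m handwheel '[{"translation":[0,0,0],"turn":[0,0,6],"fingers":-1},{"translation":[0,0,0],"turn":[0,0,8],"fingers":-1},{"translation":[0,0,0],"turn":[0,0,8],"fingers":-1},{"translation":[0,0,0],"turn":[0,0,8],"fingers":-1},{"translation":[0,0,0],"turn":[0,0,8],"fingers":-1},{"translation":[0,0,0],"turn":[0,0,8],"fingers":-1},{"translation":[0,0,0],"turn":[0,0,8],"fingers":-1},{"translation":[0,0,0],"turn":[0,0,8],"fingers":-1},{"translation":[0,0,0],"turn":[0,0,8],"fingers":-1},{"translation":[0,0,0],"turn":[0,0,8],"fingers":-1},{"translation":[0,0,0],"turn":[0,0,3.5],"fingers":-1},{"translation":[0.03,0,0],"turn":[0,0,0],"fingers":-1},{"translation":[0.03,0,0],"turn":[0,0,0],"fingers":-1},{"translation":[0.03,0,0],"turn":[0,0,0],"fingers":-1},{"translation":[0.03,0,0],"turn":[0,0,0],"fingers":-1},{"translation":[0,0,0],"turn":[0,0,0],"fingers":-1},{"translation":[0,0,0],"turn":[0,0,0],"fingers":-1}]' 20
cat > w.py <<'E'
from station import state
import numpy as np,sys
from scipy.spatial.transform import Rotation as R
q=state();m=R.from_rotvec(q["tcp_rot"]).as_matrix()
g=np.array([float(a) for a in sys.argv[1:4]])
print(q["position"].round(4),"yaw",np.degrees(np.arctan2(m[1,0],m[0,0])).round(2),"tilt",m[:,2].round(4),"shift",(m.T@(g-q["position"])).round(4),"F",q["ft_force"].round(1),"w",q["gripper_width"],"q6",q["joint_pos"][5].round(2))
E
python3 w.py 0.6117 0.1378 0.0465
```

```text
clock: 12.5
position: [0.6083, 0.1284, 0.1645]
tcp_rot: [3.14, -0.082, -0.006]
ft_force: [-0.0, -0.2, -0.6]
gripper_width: 0.005
[0.6083 0.1284 0.1645] yaw -2.99 tilt [-4.e-03 -4.e-04 -1.e+00] shift [ 0.0034 -0.0096  0.118 ] F [-0.  -0.2 -0.6] w 0.004722224877599939 q6 1.72
```

```bash
python3 -m handwheel '[{"translation":[0.003,-0.01,0.02],"turn":[0,0,0.4],"fingers":-1},{"translation":[0,0,0.03],"turn":[0,0,0],"fingers":-1},{"translation":[0,0,0.03],"turn":[0,0,0],"fingers":-1},{"translation":[0,0,0.018],"turn":[0,0,0],"fingers":-1},{"translation":[0,0,0],"turn":[0,0,0],"fingers":-1},{"translation":[0,0,0],"turn":[0,0,0],"fingers":-1}]' 20
python3 w.py 0.6117 0.1378 0.0465
python3 - <<'E'
from station import state,snapshot
import cv2,numpy as np
s=snapshot("scene"); im=s["color"][180:330,260:500,::-1]; cv2.imwrite("pics/s4.png",cv2.resize(im,None,fx=3.3,fy=3.3,interpolation=2))
s=snapshot("top"); im=s["color"][155:325,225:455,::-1]; cv2.imwrite("pics/t4.png",cv2.resize(im,None,fx=3.4,fy=3.4,interpolation=2))
E
```

```text
clock: 13.1
position: [0.6117, 0.1386, 0.0686]
tcp_rot: [3.14, -0.092, -0.002]
ft_force: [-0.4, -0.4, 0.8]
gripper_width: 0.005
[0.6117 0.1386 0.0686] yaw -3.36 tilt [-1.1e-03 -2.0e-04 -1.0e+00] shift [0.0001 0.0008 0.0221] F [-0.4 -0.4  0.8] w 0.004693351631060443 q6 1.74
```

View pics/s4.png

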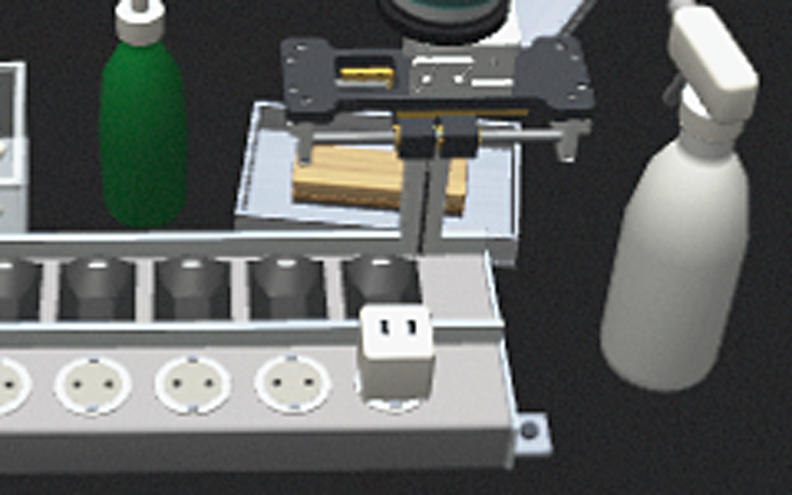

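Shut fingertips at picture ~(422,252) are inside the channel, just beyond way 1's rocker. The sprayer is clear. Lowering.

```bash
python3 -m handwheel '[{"translation":[0,0,0.01],"turn":[0,0,0],"fingers":-1},{"translation":[0,0,0.008],"turn":[0,0,0],"fingers":-1},{"translation":[0,0,0.004],"turn":[0,0,0],"fingers":-1},{"translation":[0,0,0],"turn":[0,0,0],"fingers":-1},{"translation":[0,0,0],"turn":[0,0,0],"fingers":-1}]' 20
python3 w.py 0.6105 0.1158 0.0465
```

```text
clock: 13.7
position: [0.6126, 0.1384, 0.0463]
tcp_rot: [3.14, -0.093, -0.0]
ft_force: [0.7, 0.6, 0.3]
gripper_width: 0.005
[0.6126 0.1384 0.0463] yaw -3.38 tilt [-3.e-04 -2.e-04 -1.e+00] shift [-0.0008  0.0227 -0.0002] F [0.7 0.6 0.3] w 0.004750202549700804 q6 1.74
```

```bash
python3 -m handwheel '[{"translation":[0,0.005,0],"turn":[0,0,0],"fingers":-1},{"translation":[0,0.01,0],"turn":[0,0,0],"fingers":-1},{"translation":[0,0.01,0],"turn":[0,0,0],"fingers":-1},{"translation":[0,0.01,0],"turn":[0,0,0],"fingers":-1},{"translation":[0,0.01,0],"turn":[0,0,0],"fingers":-1},{"translation":[0,0.005,0],"turn":[0,0,0],"fingers":-1},{"translation":[0,0,0],"turn":[0,0,0],"fingers":-1}]' 20
python3 w.py 0.6016 -0.0339 0.0465
python3 - <<'E'
from station import state,snapshot
import cv2,numpy as np
s=snapshot("scene"); im=s["color"][180:330,220:460,::-1]; cv2.imwrite("pics/s5.png",cv2.resize(im,None,fx=3.3,fy=3.3,interpolation=2))
E
```

```text
clock: 14.4
position: [0.6095, 0.0874, 0.0463]
tcp_rot: [3.14, -0.095, -0.001]
ft_force: [0.3, -0.1, -0.1]
gripper_width: 0.006
[0.6095 0.0874 0.0463] yaw -3.45 tilt [-4.e-04 -3.e-04 -1.e+00] shift [-0.0006  0.1216 -0.0002] F [ 0.3 -0.1 -0.1] w 0.005668680596948316 q6 1.66
```

View pics/s5.png

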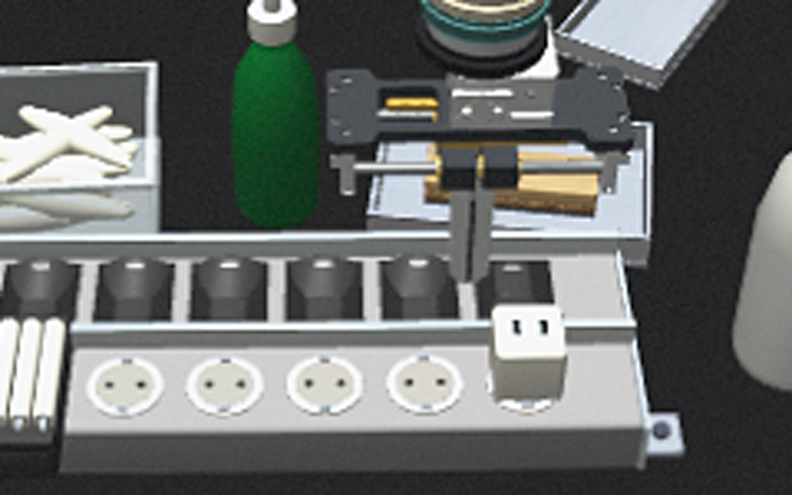

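Way 1 has turned off (its dash at ~(512,267) is now level) and the finger sits between ways 1 and 2. Continuing the drag.

```bash
python3 -m handwheel '[{"translation":[0,0.01,0],"turn":[0,0,0],"fingers":-1},{"translation":[0,0.01,0],"turn":[0,0,0],"fingers":-1},{"translation":[0,0.01,0],"turn":[0,0,0],"fingers":-1},{"translation":[0,0.01,0],"turn":[0,0,0],"fingers":-1},{"translation":[0,0.01,0],"turn":[0,0,0],"fingers":-1},{"translation":[0,0.01,0],"turn":[0,0,0],"fingers":-1},{"translation":[0,0.01,0],"turn":[0,0,0],"fingers":-1},{"translation":[0,0.01,0],"turn":[0,0,0],"fingers":-1},{"translation":[0,0.01,0],"turn":[0,0,0],"fingers":-1},{"translation":[0,0.01,0],"turn":[0,0,0],"fingers":-1},{"translation":[0,0.01,0],"turn":[0,0,0],"fingers":-1},{"translation":[0,0.01,0],"turn":[0,0,0],"fingers":-1},{"translation":[0,0.01,0],"turn":[0,0,0],"fingers":-1},{"translation":[0,0.01,0],"turn":[0,0,0],"fingers":-1},{"translation":[0,0.01,0],"turn":[0,0,0],"fingers":-1},{"translation":[0,0.01,0],"turn":[0,0,0],"fingers":-1},{"translation":[0,0.01,0],"turn":[0,0,0],"fingers":-1},{"translation":[0,0.01,0],"turn":[0,0,0],"fingers":-1},{"translation":[0,0,0],"turn":[0,0,0],"fingers":-1}]' 20
python3 w.py 0.5962 -0.1257 0.0465
python3 - <<'E'
from station import state,snapshot
import cv2,numpy as np
s=snapshot("scene"); im=s["color"][180:330,180:420,::-1]; cv2.imwrite("pics/s6.png",cv2.resize(im,None,fx=3.3,fy=3.3,interpolation=2))
E
```

```text
clock: 16.35
position: [0.599, -0.0928, 0.0463]
tcp_rot: [3.14, -0.095, -0.0]
ft_force: [-0.1, -0.5, 0.5]
gripper_width: 0.005
[ 0.599  -0.0928  0.0463] yaw -3.46 tilt [-1.e-04 -7.e-04 -1.e+00] shift [-0.0008  0.033  -0.0001] F [-0.1 -0.5  0.5] w 0.004878943905068436 q6 1.36
```

View pics/s6.png

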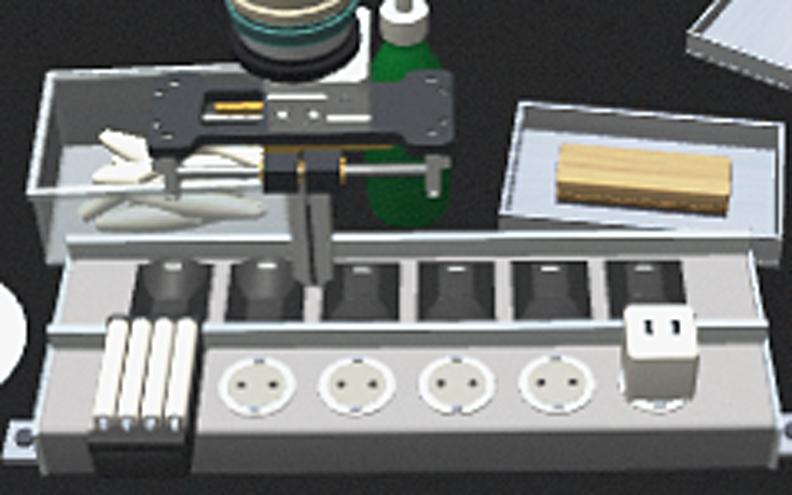

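Ways 1–4 are off (flat dashes at x≈365, 457, 549 and 643). Ways 5 and 6 (x≈268 and 172) are still on. I'll draw on to the middle of way 5 only.

```bash
python3 -m handwheel '[{"translation":[0,0.008,0],"turn":[0,0,0],"fingers":-1},{"translation":[0,0.008,0],"turn":[0,0,0],"fingers":-1},{"translation":[0,0.008,0],"turn":[0,0,0],"fingers":-1},{"translation":[0,0.006,0],"turn":[0,0,0],"fingers":-1},{"translation":[0,0.003,0],"turn":[0,0,0],"fingers":-1},{"translation":[0,0,0],"turn":[0,0,0],"fingers":-1},{"translation":[0,0,0],"turn":[0,0,0],"fingers":-1}]' 20
python3 w.py 0.5962 -0.1257 0.0465
python3 - <<'E'
from station import state,snapshot
import cv2,numpy as np
s=snapshot("scene"); im=s["color"][220:300,190:320,::-1]; cv2.imwrite("pics/s7.png",cv2.resize(im,None,fx=6,fy=6,interpolation=2))
s=snapshot("top"); im=s["color"][195:265,345:455,::-1]; cv2.imwrite("pics/t7.png",cv2.resize(im,None,fx=6,fy=6,interpolation=2))
E
```

```text
clock: 17.1
position: [0.597, -0.1242, 0.0463]
tcp_rot: [3.14, -0.093, -0.001]
ft_force: [-1.0, -0.2, -0.2]
gripper_width: 0.006
[ 0.597  -0.1242  0.0463] yaw -3.38 tilt [-3.e-04 -1.e-04 -1.e+00] shift [-0.0007  0.0015 -0.0002] F [-1.  -0.2 -0.2] w 0.0057660852352327124 q6 1.31
```

View pics/s7.png

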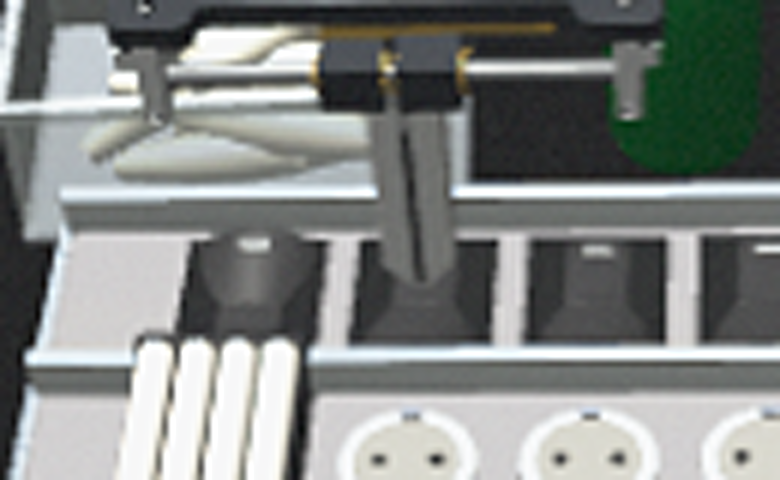

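View pics/t7.png

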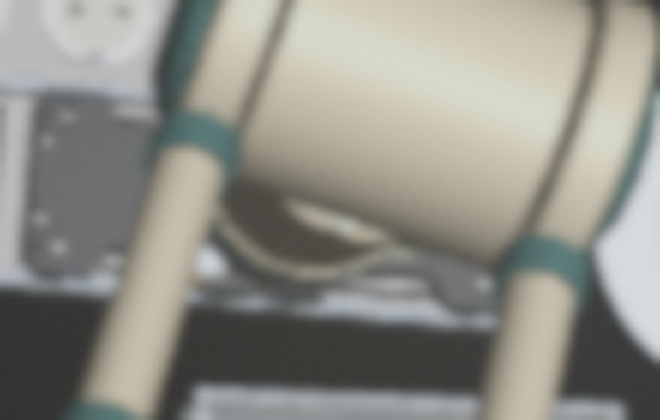

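Way 5 now has the same shape as way 4 (off), and way 6 at (255,280) is still raised. I'll lift only to TCP 0.071, below the limit, to check.

```bash
python3 -m handwheel '[{"translation":[0,-0.008,0],"turn":[0,0,0],"fingers":-1},{"translation":[0,-0.01,0],"turn":[0,0,0],"fingers":-1},{"translation":[0,-0.01,0],"turn":[0,0,0],"fingers":-1},{"translation":[0,0,-0.01],"turn":[0,0,0],"fingers":-1},{"translation":[0,0,-0.01],"turn":[0,0,0],"fingers":-1},{"translation":[0,0,-0.005],"turn":[0,0,0],"fingers":-1},{"translation":[0,0,0],"turn":[0,0,0],"fingers":-1}]' 20
python3 - <<'E'
from station import state,snapshot
import cv2,numpy as np
s=snapshot("scene"); im=s["color"][215:305,190:420,::-1]; cv2.imwrite("pics/s8.png",cv2.resize(im,None,fx=3.47,fy=3.47,interpolation=2))
E
```

```text
clock: 17.9
position: [0.5999, -0.0967, 0.0731]
tcp_rot: [3.139, -0.093, 0.005]
ft_force: [0.2, 0.2, 0.2]
gripper_width: 0.002
```

View pics/s8.png

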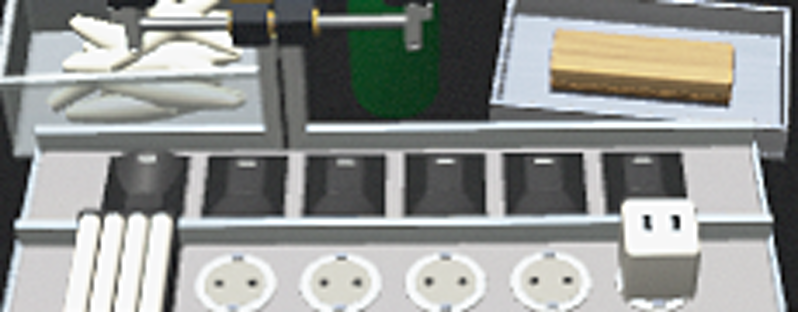

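Ways 1–5 (dashes at x≈640, 542, 446, 345 and 245) are flat and off. Way 6 (x≈146) is still raised and on. Now I lift clear and check everything.

```bash
python3 -m handwheel '[{"translation":[0,0,-0.03],"turn":[0,0,0],"fingers":-1},{"translation":[0,0,-0.04],"turn":[0,0,0],"fingers":-1},{"translation":[0,0,-0.05],"turn":[0,0,0],"fingers":-1},{"translation":[0,0,-0.05],"turn":[0,0,0],"fingers":-1},{"translation":[0,0,-0.03],"turn":[0,0,0],"fingers":-1},{"translation":[0,0.04,0],"turn":[0,0,0],"fingers":-1},{"translation":[0,0.04,0],"turn":[0,0,0],"fingers":-1},{"translation":[0,0.04,0],"turn":[0,0,0],"fingers":-1},{"translation":[0,0.04,0],"turn":[0,0,0],"fingers":-1},{"translation":[0,0.04,0],"turn":[0,0,0],"fingers":-1},{"translation":[0,0,0],"turn":[0,0,0],"fingers":-1},{"translation":[0,0,0],"turn":[0,0,0],"fingers":-1},{"translation":[0,0,0],"turn":[0,0,0],"fingers":-1}]' 20
python3 - <<'E'
from station import state,snapshot
import cv2,numpy as np
from h import *
s=snapshot("scene"); cv2.imwrite("pics/s9.png",s["color"][:,:,::-1])
t=snapshot("top"); im=t["color"][155:325,175:505,::-1]; cv2.imwrite("pics/t9.png",cv2.resize(im,None,fx=2.42,fy=2.42,interpolation=2))
t={k:np.array(v) for k,v in t.items()}
hsv=cv2.cvtColor(t["color"],cv2.COLOR_RGB2HSV);m=(hsv[...,1]>70)&(hsv[...,0]>8)&(hsv[...,0]<28);m[:,:240]=0;m[:,320:]=0;m[:245]=0;m[310:]=0
v,u=np.nonzero(m);P=np.array([dep(t,a,b) for a,b in zip(u,v)]);print(len(P),np.median(P,0).round(4),cv2.minAreaRect(np.array([atz(t,a,b,.028)[:2]*1000 for a,b in zip(u,v)],np.float32)))
print(state()["position"],state()["ft_force"].round(1))
E
```

```text
clock: 19.25
position: [0.5869, -0.2948, 0.2712]
tcp_rot: [-3.139, 0.092, 0.001]
ft_force: [-0.3, -0.8, 0.5]
gripper_width: 0.0
  return _methods._mean(a, axis=axis, dtype=dtype,
  ret = ret.dtype.type(ret / rcount)
Traceback (most recent call last):
cv2.error: OpenCV(4.12.0) /io/opencv/modules/imgproc/src/convhull.cpp:143: error: (-215:Assertion failed) total >= 0 && (depth == CV_32F || depth == CV_32S) in function 'convexHull'
```

View pics/s9.png

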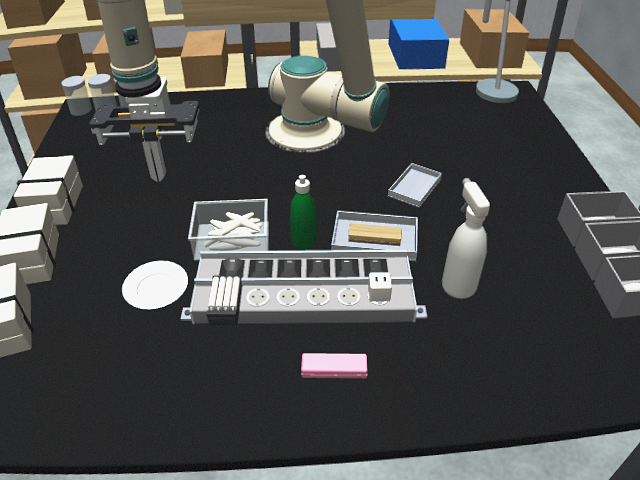

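View pics/t9.png

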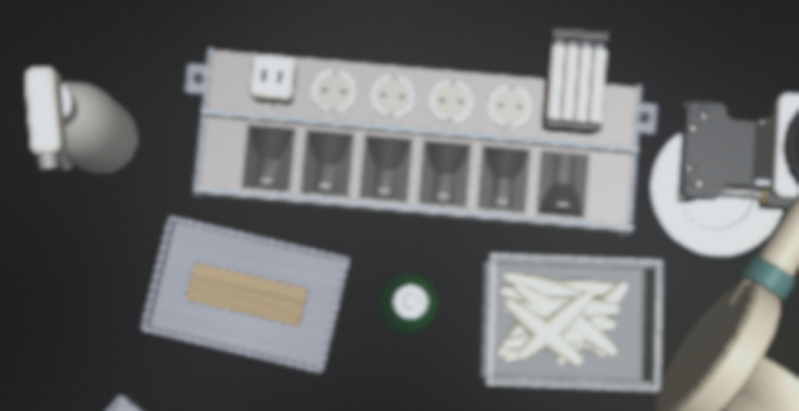

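In the top view the block (centre ~(247,294)) sits in the middle of the tray. Ways 1–5 match each other, and way 6 (563,185) differs and is on. The bystanders look unmoved. One last depth check before I hand in.

```bash
python3 - <<'E'
from station import state,snapshot,sign_off
import numpy as np
from h import *
t={k:np.array(v) for k,v in snapshot("top").items()}
for a,b in[(200,282),(247,294),(295,308)]: print(dep(t,175+a/2.42,155+b/2.42).round(4))
print(state()["clock"],np.abs(state()["joint_velocities"]).max(),state()["ft_force"].round(1)); print(sign_off())
E
```

```text
[0.5009 0.181  0.0288]
[0.49   0.1324 0.0301]
[0.4772 0.083  0.0294]
19.4 0.002483042385889463 [-0.6  0.1  1.2]
the job is handed in; nothing more can be done
None
```

The bench is closed up and the job handed in at 19.4 s; no verdict was reported. I moved the sanding block from the guard rails to the middle of the tray. I then switched off ways 1–5 in one drag from the way 1 end, stopping on way 5; the charger, at way 6, stays on.

**Last checks:**
- **Rockers:** pictures from both cameras show ways 1–5 level (off) and way 6 still raised (on). Before lifting off the bank I looked from a low height and confirmed all five were off.
- **Block:** it lies flat and let go. Three depth points along its top read 28.8 to 30.1 mm, against the expected 28 mm, which is within the 2 mm camera calibration except for one point 0.1 mm over. Taken with its place in the picture, that puts it at the centre of the tray.
- **Bystanders:** the tub, both bottles and the plate look unmoved in the final pictures; I did not measure them again.
- **Robot:** it stands clear of everything, at rest over the plate, with the fingertips about 0.27 m up.

**One check failed:** my colour-mask measurement of the block's position found no pixels and stopped with an error, so I used the depth points and the picture instead.

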